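# Fit the battery and the bayonet lamp to a mineral display light

### The job

Get the wooden display light on the mineral stall working: press the blue battery module down into the rectangular recess of the base until it is flush, then put the white lamp into the brass socket with its two pins in the slots, push it fully down against the spring and twist it clockwise (seen from above) a quarter turn, to the stop. Do not let go of the lamp: finish while still gripping it, holding it pressed fully down and turned to the stop. Leave the other goods on the table where they are.

Things in the scene. Friction and masses are not known exactly. Their poses are not given: they have to be found in the camera images.
- light_base: Fixed brown wooden block, 100 (x) x 210 (y) x 36 mm high, standing on the table. Origin: centre of its underside, z up. The brass lamp socket stands on its top at y = +55 mm, the battery recess is sunk in its top at y = -55 mm.
- socket (a point): Centre of the brass bayonet socket, on its floor (the top of light_base, 36 mm above the table); axes as light_base. The collar round it has inner radius 15, outer radius 24 mm. Two entry slots, 10 mm or wider, are cut through the collar at +x and -x, each with a white mark on the wood outside. The lamp is fully down when its underside rests on this floor.
- collar (a point): Centre of the collar's top, 21.5 mm above socket; axes as light_base. From each slot's bottom a channel for the pin runs clockwise (seen from above) under a roof, underside 15.5 mm above the socket floor, to a stop at about 80 degrees (1.4 rad). The lamp turns only when its underside is within 5 mm of the floor; let go there, the spring lifts it 5 mm until its pins meet the roof.
- plunger (a joint): Copper spring plunger in the middle of the socket, 18 mm diameter, standing 10 mm proud when free. 0 = free (up), 0.010 m = pushed level with the socket floor. Spring: 4 N to start, 12 N fully down.
- recess (a point): Centre of the floor of the battery recess; axes as light_base. Recess 60 mm (x) x 38 mm (y), 22 mm deep, its floor 14 mm above the table, open at the top.
- lamp: White lamp standing on its cap, about 0.12 kg. Origin: centre of underside, z up. Cap 26 mm diameter, 0 to 28 mm high; two steel pins 5 mm thick along its +x and -x, 8 mm above the underside, ends 20 mm from the axis (same after a half turn). Above, a square finned body 36 x 36 mm, 28 to 66 mm high, flats facing x and y: grip it there. Amber lens on top, a red mark either side of it over the pins.
- battery: Battery module, about 0.15 kg. Origin: centre of its underside, z up. Blue block 56 mm (x) x 34 mm (y) x 22 mm high; on its top a yellow grip rib 34 mm (x) x 12 mm (y), from 21 to 53 mm high, to be gripped across y. The same turned by half a turn. Flush when its underside is on the recess floor and the blue top is level with the wood.
- geode: Bystander: grey half geode with violet crystals, 90 mm across, 55 mm high. Origin at its underside.
- spool: Bystander: brown wire spool standing up, 60 mm diameter, 50 mm high. Origin at its underside.
- agate_slice: Bystander: flat teal agate disc, 72 mm diameter, 8 mm thick. Origin at its underside.
- jasper: Bystander: red tumbled stone, 40 x 28 x 18 mm. Origin at its underside.
Things that resemble listed ones, but are neither listed nor needed, are in the scene too. Several things look just like the lamp: the one meant starts farthest to the robot's right.

How it is judged:
By the outcome, as a careful person would: the job done as asked, in the order asked, and still so for the second after the job is handed in, while the arm keeps its last pose, push and grip.
It also fails if it takes over 58 s, if anything falls off the work surface, if the arm or the gripper's body presses on something with over 40 N, if the wrist force passes 120 N, or if a joint passes its speed limit or range.

### The arm

A 6-joint arm with a two-finger parallel gripper is mounted at the origin on the work surface. World frame = base frame: x ahead of the robot, y to its left, z up, the work surface at z = 0. Lengths are in mm, angles in rad, forces in N, time in s.
With the tool pointing down it reaches from about 350 to 1000 mm from the base axis. Payload 7.1 kg.
Tool frame: the origin (TCP) lies on the centre line of the jaws, within the pads' length; the fingertips stand 14 mm ahead of it and the grasp point (between the pads) lies 5 mm behind it; x points along the fingers, y is the direction in which the jaws open and shut, and the axes are right-handed (so a half turn about x gives the same grasp; the last joint's range is limited). The gripper opens to 85 mm and grips with 20 to 120 N. Pads are 22 mm wide; open, the fingers measure 114 mm over their backs; the gripper's body (76 mm by 85 mm) begins 54 mm behind the grasp point. The pads swing forward as they close: fully open they stand 13 mm farther back than shut.
Start: joints at [1.223, 0.423, 1.63, -0, 1.089, -0.019], TCP at [201.785, 591.513, 245.319] pointing down, gripper open.
Joint ranges: [-3, 3], [-0.9, 2.11], [0.09, 2.58], [-1.31, 4.45], [0.11, 2.69], [-2.54, 2.54]. Speed limits (rad/s): [2.39, 2.39, 3.01, 3.14, 3.14, 3.14].

### API

Orientations are given as a unit quaternion [w, x, y, z].
In Python, from plant import * gives the robot as it stands.
- The arm moves only by the tool servo_tool, never from a script. Its argument "moves" is a list of rows, each a list of 7 numbers: the shift along the tool's x, y, z in m, then the turn, a rotation vector about the tool's x, y, z in rad, then the finger opening in m, from 0 to 0.0854. A call has exactly 8 rows; each row shifts and turns the commanded pose from where the row before left it, along the tool's axes as they then stand; what a row does not reach is not made up. A row lasts 1/12 s, in which the tool goes at most 41.7 mm and 7.16 degrees, less where a joint would pass 70% of its speed; a pose out of reach is approached as far as the arm can. A call is refused whole if a number of a shift passes 0.0417 or a number of a turn 0.125, either way. A call with a gripper value outside its range is refused whole. The fingers move at their own pace and stop on an object; "newtons" is the grip in N (left out, the last holds). Time passes only in rows, so rows that do not move let the fingers close, or fill a call up. It gives the time, the measured TCP pose, the force and the opening at its end, in the units of the state.
- read_state(): the state, without advancing time (a new reading comes with each control period).
- snapshot(name): name is "scene" or "top"; returns a dict with "color" (420x560x3 uint8, red, green, blue), "K" (3x3 intrinsics, pixels), "extrinsics" (4x4, takes a point from camera to world coordinates). Camera axes: x right, y up, looking along -z (the intrinsics and any distortion apply to the point x, -y, -z); pixel columns grow to the right and rows downward; lengths in mm; the calibration is good to about 2 mm. A picture is of the moment at which its call begins. There is no depth.
- sign_off(): hands the job in, once; it reports no verdict.
Trained networks look in the newest picture that a camera, given by its name, has taken for a name from the list of things; names that differ only in an ending like _2 or _b are one class to them, and where a whole thing is asked for, a point or a joint stands for the part that bears it (a point fixed in the world has none). Each returns a list of dicts, best first, with "confidence" (0 to 1); they miss things now and then, are a little off and sometimes report something else, mostly with a low value. They report only what shows in the picture. A call takes as long as a camera call. They do not tell look-alikes from the thing itself.
- look_for(label, camera): "pixel" ([row, column] in pixels, amid what is visible of it).
- pinpoint(label, camera): "pixel" ([row, column] in pixels: a listed point, or the origin of a listed thing).
The state is a dict: "clock": time; "qpos": joint angles; "qd": joint speeds; "joint_efforts": joint torques, N m; "tool_pos": TCP position; "ee_rot": TCP orientation; "force": force on the tool from outside, world axes, zero at the start; "torque": the same for the moment, N m; "finger_gap": opening from 0.0 (shut) to 1.0 (fully open).
Only numpy, scipy, OpenCV 4.12 (cv2) and the standard library are available. Lean on these libraries where they do the work, as an engineer would, in place of code of your own. Each camera call takes 0.05 s, during which the arm holds its last target.

## Working session

There is one attempt and no reset: what is moved stays moved. The work goes in short steps, Python scripts to look and compute and a tool call to move; the robot and the scene stay as the last step left them, time stands still between calls to the robot, and variables do not carry over. Pictures are saved under pics/ and viewed, and the job is handed in when it is done.

Besides the shell and the picture viewer there is one more tool, called after ">>>" in YAML: its name, and indented under it one key for each argument. servo_tool: Moves the arm, as the interface text tells. Its arguments: {"type":"object","properties":{"moves":{"type":"array","items":{"type":"array","items":{"type":"number"}}},"newtons":{"type":"number"}},"required":["moves"]}

```bash
ls; mkdir -p pics; python3 - <<'E'
from plant import *
import cv2,numpy as np
print(read_state())
for n in ("scene","top"):
    s=snapshot(n); cv2.imwrite(f"pics/{n}0.png",s["color"][:,:,::-1]); print(n,s["K"],s["extrinsics"],s.keys())
    for l in ("light_base","socket","collar","recess","lamp","battery"):
        print(l,[( [round(v) for v in d["pixel"]],round(d["confidence"],2)) for d in pinpoint(l,n)])
print(read_state()["clock"])
E
```

```text
pics
{'clock': 0.0, 'qpos': array([ 1.22296544e+00,  4.23825364e-01,  1.63071832e+00,  9.39728632e-06,
        1.08862528e+00, -1.89816417e-02]), 'qd': array([-1.49482752e-03, -4.96187152e-04, -2.00184653e-03, -4.96557449e-04,
       -1.24304087e-03,  5.25167658e-05]), 'joint_efforts': array([-1.61194661e-03, -5.57398689e+01, -2.81749535e+01, -9.76808087e-05,
        7.29506239e-03, -8.27217463e-06]), 'tool_pos': array([201.62226091, 591.00720824, 244.54422349]), 'ee_rot': array([ 0.69746481,  0.11519665,  0.69767389, -0.1162915 ]), 'force': array([-0.39633565, -0.33033269,  0.67966281]), 'torque': array([-0.03199763, -0.03217895,  0.05160509]), 'finger_gap': 1.0020217566035052}
scene [[520.51762614   0.         279.60053918]
 [  0.         520.51762614 208.89964384]
 [  0.           0.           1.        ]] [[-5.21839581e-01 -6.52431805e-01  5.49559998e-01  1.17691814e+03]
 [ 8.53042447e-01 -4.00194314e-01  3.34907591e-01  4.31008021e+02]
 [ 1.42642249e-03  6.43566043e-01  7.65389257e-01  1.07709787e+03]
 [ 0.00000000e+00  0.00000000e+00  0.00000000e+00  1.00000000e+00]] dict_keys(
[... 273 characters left out ...]
08284   0.         282.72191424]
 [  0.         404.75108284 212.85088056]
 [  0.           0.           1.        ]] [[ 3.68678303e-03  9.96803535e-01 -7.98067673e-02  4.01135919e+02]
 [-9.99686212e-01  5.65126996e-03  2.44036913e-02  8.15733906e+00]
 [ 2.47766953e-02  7.96917538e-02  9.96511585e-01  8.62696535e+02]
 [ 0.00000000e+00  0.00000000e+00  0.00000000e+00  1.00000000e+00]] dict_keys(['color', 'K', 'extrinsics'])
light_base [([181, 292], 0.86), ([210, 420], 0.35), ([211, 143], 0.3)]
socket [([186, 270], 0.97)]
collar [([184, 266], 0.76)]
recess [([170, 316], 0.83)]
lamp [([289, 364], 0.93), ([211, 424], 0.84), ([189, 381], 0.82), ([260, 324], 0.76)]
battery [([211, 146], 0.74)]
0.7
```

```bash
python3 - <<'E'
import cv2
for n in ("scene","top"):
    a=cv2.imread(f"pics/{n}0.png"); cv2.imwrite(f"pics/{n}0b.png",cv2.resize(a,(800,600),interpolation=cv2.INTER_CUBIC))
E
```

```text
(no output)
```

View pics/scene0b.png

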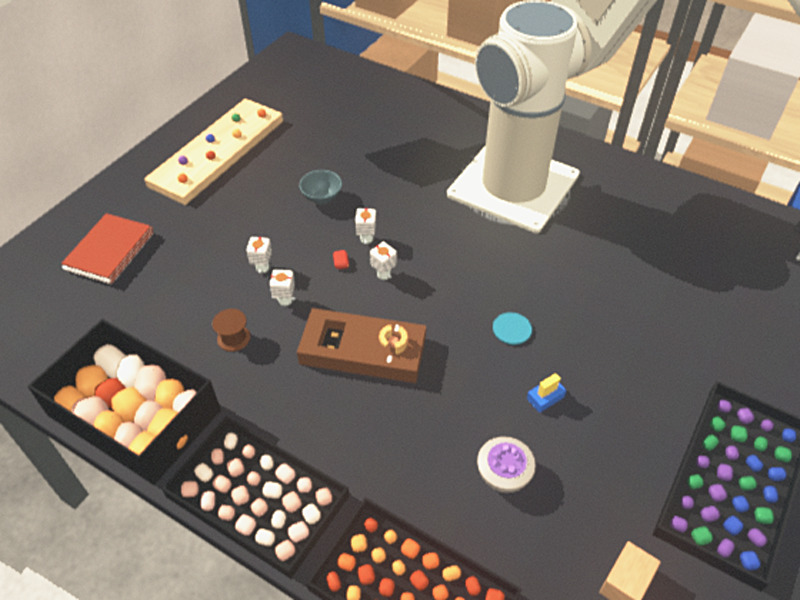

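View pics/top0b.png

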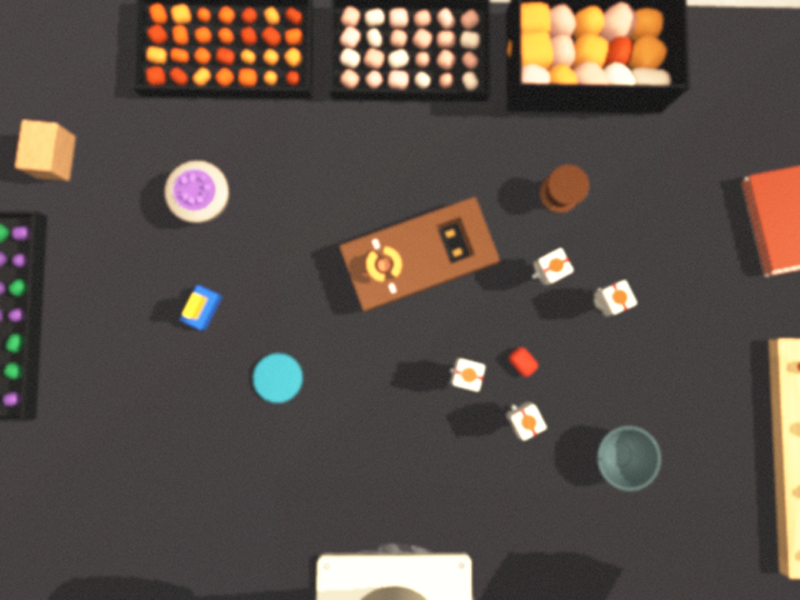

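The top view shows four lamps, and the one farthest right is at about [208,434]. The base has its socket near [186,270] and its recess near [170,316], and the battery is at [213,141]. I'll zoom in to measure them accurately.

```bash
cat > h.py <<'E'
import cv2,numpy as np
from scipy.spatial.transform import Rotation as R
def ray(s,pix):
    r,c=pix; K=s["K"]; E=s["extrinsics"]
    d=np.array([(c-K[0,2])/K[0,0],-(r-K[1,2])/K[1,1],-1.0])
    E3=E[:3,3].copy()
    if abs(E3).max()<10: E3*=1000
    return E3,E[:3,:3]@d
def toplane(s,pix,z):
    o,d=ray(s,pix); return o+d*(z-o[2])/d[2]
def proj(s,P):
    E=s["extrinsics"]; p=(np.atleast_2d(P)-E[:3,3])@E[:3,:3]
    K=s["K"]; return np.stack([K[1,2]+K[1,1]*(-p[:,1])/(-p[:,2]),K[0,2]+K[0,0]*p[:,0]/(-p[:,2])],1)
def tri(s1,p1,s2,p2):
    A=[];b=[]
    for s,p in((s1,p1),(s2,p2)):
        o,d=ray(s,p); d=d/np.linalg.norm(d); M=np.eye(3)-np.outer(d,d); A.append(M);b.append(M@o)
    x,res,_,_=np.linalg.lstsq(np.vstack(A),np.hstack(b),rcond=None); return x,np.sqrt(res)
E
python3 - <<'E'
from plant import *
from h import *
import pickle
out={}
for n in ("scene","top"):
    acc=[]
    for i in range(3): s=snapshot(n); acc.append(s["color"].astype(float))
    s["avg"]=np.mean(acc,0); out[n]=s
    print(n,"noise",np.std(acc[0]-acc[1]))
pickle.dump(out,open("s0.pkl","wb"))
t=out["top"];sc=out["scene"]
for nm,p,z in (("socket",(186,270),36),("recess",(170,316),14),("lamp",(211,424),0),("l2",(189,381),0),("l3",(289,364),0),("l4",(260,324),0),("bat",(211,146),0)): print(nm,toplane(t,p,z).round(1))
for nm,p,z in (("socket",(240,271),36),("recess",(239,234),14),("bat",(277,379),0),("l",(190,266),0),("l",(168,256),0),("l",(208,200),0)): print(nm,toplane(sc,p,z).round(1))
def crop(s,r0,r1,c0,c1,f,k): cv2.imwrite(f,cv2.resize(s["avg"][r0:r1,c0:c1,::-1].astype(np.uint8),None,fx=k,fy=k,interpolation=cv2.INTER_CUBIC))
crop(t,130,230,220,360,"pics/c_base_t.png",5)
crop(sc,205,275,200,310,"pics/c_base_s.png",7)
crop(t,160,260,360,460,"pics/c_lamp_t.png",6)
crop(sc,150,220,160,240,"pics/c_lamp_s.png",7)
E
```

```text
scene noise 2.5334789500071926
top noise 2.7792913734806963
socket [522.7  14.3  36. ]
recess [560.9 -83.1  14. ]
lamp [ 476. -318.    0.]
l2 [ 523.2 -225.3    0. ]
l3 [ 309.4 -185.7    0. ]
l4 [ 370.2 -101.1    0. ]
bat [472.5 277.2   0. ]
socket [526.8  10.   36. ]
recess [559.6 -80.9  14. ]
bat [461.8 279.3   0. ]
l [ 364.6 -108.6    0. ]
l [ 307.3 -179.2    0. ]
l [ 513.5 -225.6    0. ]
```

View pics/c_base_t.png

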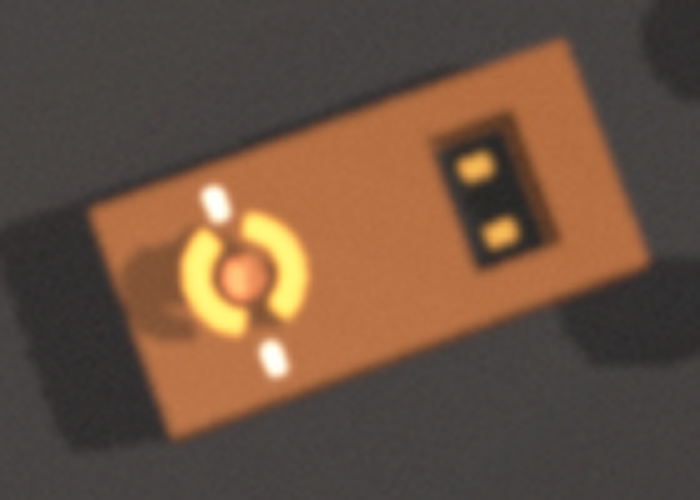

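View pics/c_base_s.png

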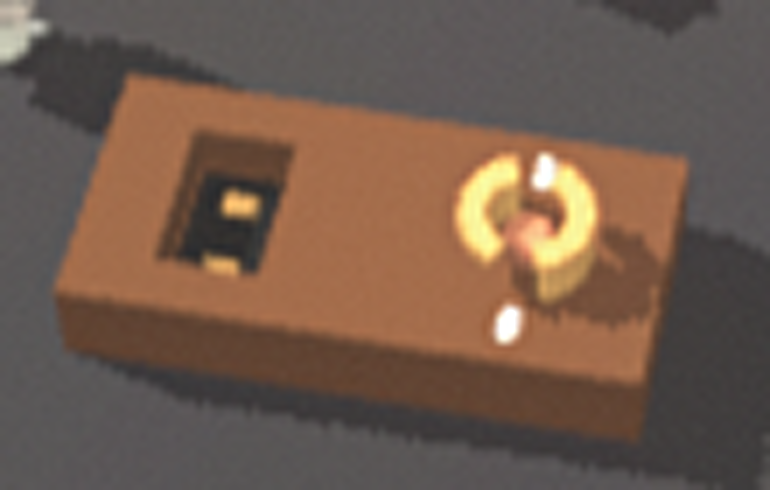

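View pics/c_lamp_t.png

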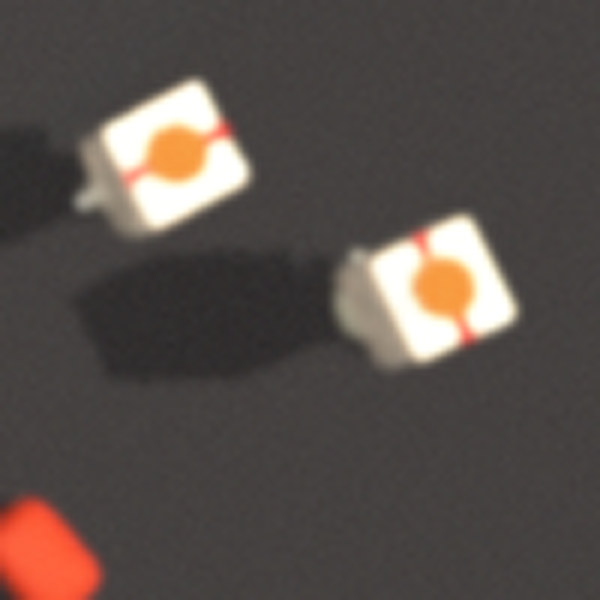

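View pics/c_lamp_s.png

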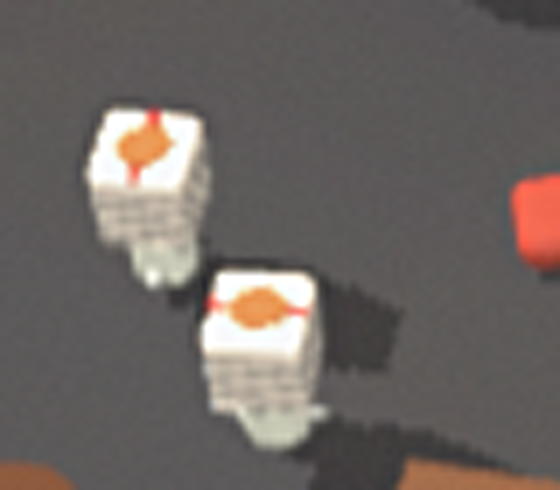

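The base corners, white marks, socket and lamp tops with their red marks all show clearly. Next I'll rectify onto planes of known height and fit each one.

```bash
cat >> h.py <<'E'
from scipy.optimize import least_squares
def fitpoly(s,P,local,z,x0,mask):
    pass
def rect(s,img,x0,x1,y0,y1,z,k=2):
    # metric image: col = (y1-y)*k , row=(x1-x)*k
    H,W=int((x1-x0)*k),int((y1-y0)*k)
    rr,cc=np.mgrid[0:H,0:W]
    P=np.stack([x1-rr/k,y1-cc/k,np.full(rr.shape,float(z))],-1).reshape(-1,3)
    q=proj(s,P).reshape(H,W,2).astype(np.float32)
    return cv2.remap(img.astype(np.float32),q[...,1],q[...,0],cv2.INTER_CUBIC)
def r2w(u,v,x1,y1,k=2): return np.array([x1-v/k,y1-u/k])
E
python3 - <<'E'
from h import *
import pickle
o=pickle.load(open("s0.pkl","rb"))
def mrect(n,box,z,fn,nm):
    s=o[n];im=rect(s,s["avg"],*box,z); 
    m=fn(im).astype(np.uint8); m=cv2.morphologyEx(m,cv2.MORPH_OPEN,np.ones((3,3)))
    cs,_=cv2.findContours(m,cv2.RETR_EXTERNAL,cv2.CHAIN_APPROX_NONE)
    c=max(cs,key=cv2.contourArea); (u,v),(w,h),a=cv2.minAreaRect(c)
    bp=cv2.boxPoints(((u,v),(w,h),a)); W=np.array([r2w(p[0],p[1],box[1],box[3]) for p in bp])
    e=W[1]-W[0]; M=cv2.moments(m)
    print(n,nm,r2w(u,v,box[1],box[3]).round(1),"size",(w/2,h/2),"edge ang",np.degrees(np.arctan2(e[1],e[0])).round(2), "L",np.linalg.norm(e).round(1))
    cv2.imwrite(f"pics/r_{n}_{nm}.png",cv2.drawContours(im[:,:,::-1].clip(0,255).astype(np.uint8).copy(),[bp.astype(int)],0,(0,255,0),1))
brown=lambda i:(i[...,0]-i[...,2]>45)&(i[...,0]>130)
white=lambda i:(i[...,0]>120)
blue=lambda i:(i[...,2]-i[...,0]>60)
yel=lambda i:(i[...,0]-i[...,2]>80)&(i[...,1]>100)
wt=lambda i:(i.min(-1)>175)|((i[...,0]>150))
for n in("top","scene"):
    mrect(n,(420,660,-170,110),36,brown,"base")
    mrect(n,(435,530,-375,-280),66,wt,"lamp")
    mrect(n,(420,520,220,330),22,lambda i:blue(i)|yel(i),"bat")
    mrect(n,(420,520,220,330),53,yel,"rib")
E
cd pics; python3 - <<'E'
import cv2,numpy as np
ims=[cv2.imread(f"r_{n}_{k}.png") for n in("top","scene") for k in("base","lamp","bat","rib")]
H=480;c=np.zeros((600,800,3),np.uint8)
pos=[(0,0),None,None,None]
def put(im,x,y,s):
    im=cv2.resize(im,None,fx=s,fy=s); h,w=im.shape[:2]; h=min(h,600-y);w=min(w,800-x); c[y:y+h,x:x+w]=im[:h,:w]
for i in range(2):
    a=ims[4*i:4*i+4]; y=300*i
    put(a[0],0,y,.6);put(a[1],340,y,.8);put(a[2],500,y,.7);put(a[3],655,y,.65)
cv2.imwrite("comb.png",c)
E
```

```text
top base [542.1 -34.3] size (101.44217681884766, 211.04879760742188) edge ang -69.33 L 211.0
top lamp [ 475.4 -305.5] size (42.44244384765625, 53.82044219970703) edge ang -65.66 L 53.8
top bat [462.1 282.3] size (42.76392364501953, 60.18766784667969) edge ang -24.62 L 60.2
top rib [461.8 282.1] size (22.978357315063477, 34.81675338745117) edge ang -24.78 L 34.8
scene base [541.1 -33.6] size (101.76726531982422, 210.79107666015625) edge ang -69.44 L 210.8
scene lamp [ 489.9 -299.9] size (76.36172485351562, 47.08042526245117) edge ang -60.75 L 47.1
scene bat [468.4 286.5] size (42.922874450683594, 68.47723388671875) edge ang -25.02 L 68.5
scene rib [470.5 287.1] size (24.948225021362305, 51.340824127197266) edge ang -23.2 L 51.3
```

View pics/comb.png

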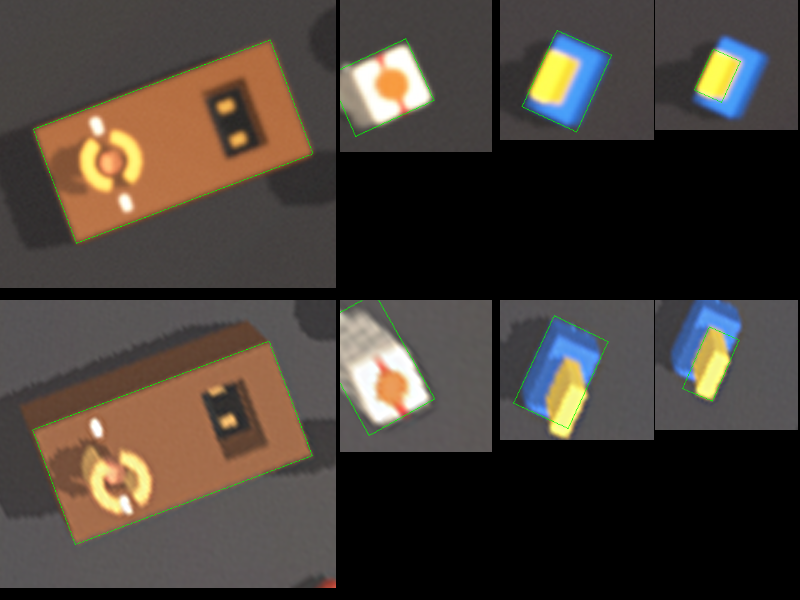

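```bash
python3 - <<'E'
from h import *
import pickle
o=pickle.load(open("s0.pkl","rb"))
def mrect(n,box,z,fn,nm):
    s=o[n];im=rect(s,s["avg"],*box,z,4); 
    m=fn(im).astype(np.uint8); m=cv2.morphologyEx(m,cv2.MORPH_OPEN,np.ones((9,9)))
    cs,_=cv2.findContours(m,cv2.RETR_EXTERNAL,cv2.CHAIN_APPROX_NONE)
    c=max(cs,key=cv2.contourArea); (u,v),(w,h),a=cv2.minAreaRect(c)
    bp=cv2.boxPoints(((u,v),(w,h),a)); W=np.array([r2w(p[0],p[1],box[1],box[3],4) for p in bp])
    e=W[1]-W[0]; M=cv2.moments(c)
    print(n,nm,r2w(u,v,box[1],box[3],4).round(1),"centroid",r2w(M['m10']/M['m00'],M['m01']/M['m00'],box[1],box[3],4).round(1),"size",(round(w/4,1),round(h/4,1)),"edge ang",np.degrees(np.arctan2(e[1],e[0])).round(2), "L",np.linalg.norm(e).round(1))
    v=im[:,:,::-1].clip(0,255).astype(np.uint8).copy(); cv2.drawContours(v,[bp.astype(int)],0,(0,255,0),1); cv2.drawContours(v,[c],0,(255,0,255),1);return v
wt=lambda i:(i.min(-1)>215)|((i[...,0]>205)&(i[...,2]<150))
org=lambda i:((i[...,0]>180)&(i[...,0]-i[...,2]>70))
topy=lambda i:(i[...,0]>205)&(i[...,0]-i[...,2]>80)&(i[...,1]>150)
blue=lambda i:(i[...,2]-i[...,0]>60)
yel=lambda i:(i[...,0]-i[...,2]>80)&(i[...,1]>100)
V=[]
for n in("top","scene"):
    V.append(np.hstack([mrect(n,(435,530,-355,-260),66,wt,"lamp"),
    mrect(n,(415,510,235,330),53,topy,"rib")]))
print([o["scene"]["avg"].shape])
cv2.imwrite("pics/comb2.png",cv2.resize(np.vstack(V),(600,600)))
E
```

```text
top lamp [ 472.9 -302.4] centroid [ 472.1 -301.2] size (36.1, 15.8) edge ang -64.56 L 15.8
top rib [461.6 281.5] centroid [462.1 281.5] size (21.7, 34.9) edge ang -24.44 L 34.9
scene lamp [ 473.2 -300.7] centroid [ 474.  -299.2] size (39.6, 16.0) edge ang -67.49 L 16.0
scene rib [470.9 286.9] centroid [470.5 286.9] size (24.0, 50.7) edge ang -23.43 L 50.7
[(420, 560, 3)]
```

View pics/comb2.png

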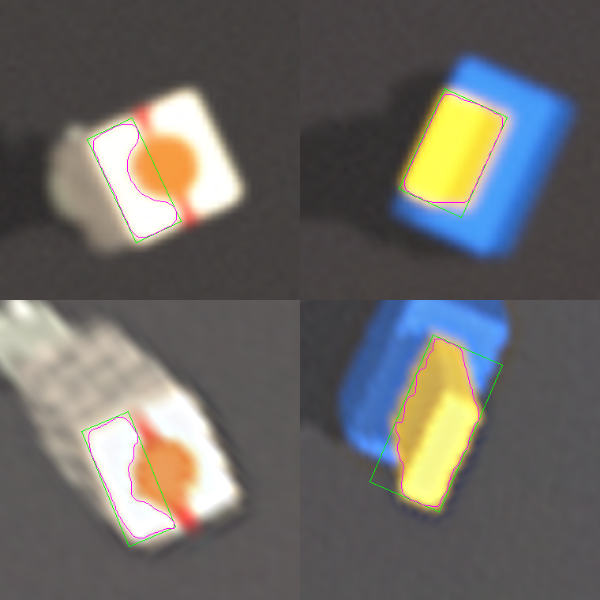

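```bash
cat > go.py <<'E'
import sys
from plant import *
from h import *
def tgt(x,y,z,yd):
    """print what remains to TCP x,y,z mm with jaw (tool y) direction yd deg mod 180"""
    s=read_state(); q=s["ee_rot"]; M=R.from_quat([q[1],q[2],q[3],q[0]]).as_matrix()
    ty=np.degrees(np.arctan2(M[1,1],M[0,1]))
    d=np.array([x,y,z])-s["tool_pos"]
    dyaw=(yd-ty+90)%180-90
    # desired frame: x down, y dir ty+dyaw
    a=np.radians(ty+dyaw); Y=np.array([np.cos(a),np.sin(a),0]); X=np.array([0,0,-1.]); Z=np.cross(X,Y)
    D=np.stack([X,Y,Z],1); rv=R.from_matrix(M.T@D).as_rotvec()
    print("t",round(s["clock"],2),"pos",s["tool_pos"].round(1),"jaw",ty.round(2),"q",s["qpos"].round(2),"gap",round(s["finger_gap"],3),"F",s["force"].round(1),"T",s["torque"].round(2))
    print(" world d",d.round(1)," tool shift now",(M.T@d).round(1)," after turn",(D.T@d).round(1),"rotvec",rv.round(4))
if __name__=="__main__": tgt(*map(float,sys.argv[1:5]))
E
python3 go.py 462.8 285.3 120 66.5
```

```text
t 1.0 pos [201.8 591.5 245.4] jaw 71.16 q [ 1.22  0.42  1.63 -0.    1.09 -0.02] gap 0.999 F [-1.1  0.1 -0.8] T [0.06 0.01 0.01]
 world d [ 261.  -306.2 -125.4]  tool shift now [ 125.3 -205.6  345.9]  after turn [ 125.4 -176.8  361.5] rotvec [ 0.0814  0.     -0.0001]
```

>>> servo_tool:
  moves:
    - [0, 0, 0, 0.0814, 0, 0, 0.05]
    - [0.0115, -0.016, 0.033, 0, 0, 0, 0.05]
    - [0.0115, -0.016, 0.033, 0, 0, 0, 0.05]
    - [0.0115, -0.016, 0.033, 0, 0, 0, 0.05]
    - [0.0115, -0.016, 0.033, 0, 0, 0, 0.05]
    - [0.0115, -0.016, 0.033, 0, 0, 0, 0.05]
    - [0.0115, -0.016, 0.033, 0, 0, 0, 0.05]
    - [0.0115, -0.016, 0.033, 0, 0, 0, 0.05]
  newtons: 60

```text
clock: 1.67
tool_pos: [369.9, 395.4, 164.6]
ee_rot: [0.692, 0.144, 0.692, -0.144]
force: [0.0, -0.5, 0.7]
finger_gap: 0.586
```

```bash
python3 go.py 462.8 285.3 100 66.5
```

```text
t 1.67 pos [369.9 395.4 164.6] jaw 66.52 q [ 0.8   0.41  1.87 -0.    0.85 -0.36] gap 0.586 F [ 0.  -0.5  0.7] T [-0.03 -0.06  0.04]
 world d [  92.9 -110.1  -64.6]  tool shift now [ 64.6 -64.  129.1]  after turn [ 64.6 -63.9 129.1] rotvec [ 0.0003  0.0002 -0.0006]
```

>>> servo_tool:
  moves:
    - [0.0129, -0.0128, 0.0258, 0, 0, 0, 0.04]
    - [0.0129, -0.0128, 0.0258, 0, 0, 0, 0.04]
    - [0.0129, -0.0128, 0.0258, 0, 0, 0, 0.04]
    - [0.0129, -0.0128, 0.0258, 0, 0, 0, 0.04]
    - [0.0129, -0.0128, 0.0258, 0, 0, 0, 0.04]
    - [0, 0, 0, 0, 0, 0, 0.04]
    - [0, 0, 0, 0, 0, 0, 0.04]
    - [0, 0, 0, 0, 0, 0, 0.04]

```text
clock: 2.33
tool_pos: [461.7, 286.7, 100.4]
ee_rot: [0.692, 0.144, 0.692, -0.144]
force: [-0.5, 0.2, -0.1]
finger_gap: 0.469
```

```bash
python3 go.py 462.8 285.3 40 66.5; python3 - <<'E'
from plant import *
from h import *
import pickle
o={n:snapshot(n) for n in("scene","top")}
V=[]
for n in o:
  for z in (22,53): V.append(rect(o[n],o[n]["color"],400,530,220,350,z,2.3).clip(0,255).astype(np.uint8)[:,:,::-1])
cv2.imwrite("pics/a1.png",np.vstack([np.hstack(V[:2]),np.hstack(V[2:])]))
E
```

```text
t 2.33 pos [461.7 286.7 100.4] jaw 66.46 q [ 0.53  0.52  1.9   0.    0.73 -0.63] gap 0.469 F [-0.5  0.2 -0.1] T [-0.01 -0.01  0.06]
 world d [  1.1  -1.4 -60.4]  tool shift now [60.4 -0.9  1.6]  after turn [60.4 -0.9  1.6] rotvec [-0.0007 -0.0001 -0.0001]
```

View pics/a1.png

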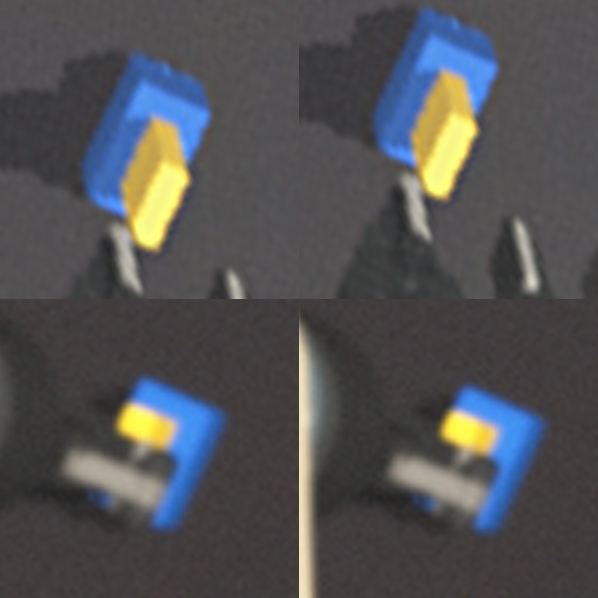

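>>> servo_tool:
  moves:
    - [0.015, -0.001, 0.0016, 0, 0, 0, 0.04]
    - [0.015, 0, 0, 0, 0, 0, 0.04]
    - [0.015, 0, 0, 0, 0, 0, 0.04]
    - [0.015, 0, 0, 0, 0, 0, 0.04]
    - [0, 0, 0, 0, 0, 0, 0.04]
    - [0, 0, 0, 0, 0, 0, 0.0]
    - [0, 0, 0, 0, 0, 0, 0.0]
    - [0, 0, 0, 0, 0, 0, 0.0]

```text
clock: 3.1
tool_pos: [463.2, 285.7, 41.4]
ee_rot: [0.693, 0.144, 0.692, -0.143]
force: [0.1, -0.4, -1.1]
finger_gap: 0.129
```

>>> servo_tool:
  moves:
    - [0, 0, 0, 0, 0, 0, 0]
    - [0, 0, 0, 0, 0, 0, 0]
    - [0, 0, 0, 0, 0, 0, 0]
    - [0, 0, 0, 0, 0, 0, 0]
    - [0, 0, 0, 0, 0, 0, 0]
    - [0, 0, 0, 0, 0, 0, 0]
    - [0, 0, 0, 0, 0, 0, 0]
    - [0, 0, 0, 0, 0, 0, 0]

```text
clock: 3.77
tool_pos: [463.1, 285.4, 41.1]
ee_rot: [0.693, 0.144, 0.692, -0.144]
force: [-2.1, 0.9, 5.6]
finger_gap: 0.131
```

```bash
python3 go.py 560.9 -85.5 120 110.6; python3 - <<'E'
from plant import *
from h import *
o={n:snapshot(n) for n in("scene","top")}
V=[]
for n in o:
  for z in (22,53): V.append(rect(o[n],o[n]["color"],400,530,220,350,z,2.3).clip(0,255).astype(np.uint8)[:,:,::-1])
cv2.imwrite("pics/a2.png",np.vstack([np.hstack(V[:2]),np.hstack(V[2:])]))
E
```

```text
t 3.77 pos [463.1 285.4  41.1] jaw 66.49 q [ 0.53  0.62  1.91  0.    0.61 -0.63] gap 0.131 F [-2.1  0.9  5.6] T [0.22 0.21 0.  ]
 world d [  97.8 -370.9   78.9]  tool shift now [ -79.1 -301.   237.7]  after turn [ -78.9 -381.6  -38.9] rotvec [-0.7699  0.0008 -0.0008]
```

View pics/a2.png

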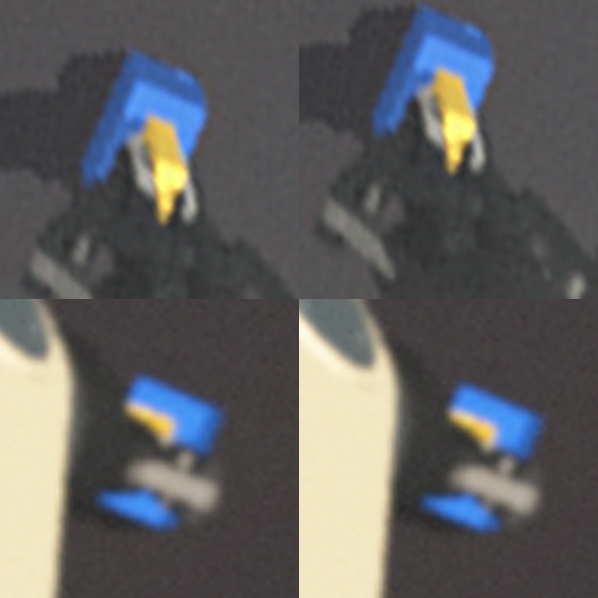

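>>> servo_tool:
  moves:
    - [-0.02, 0, 0, 0, 0, 0, 0]
    - [-0.03, 0, 0, 0, 0, 0, 0]
    - [-0.03, 0, 0, -0.11, 0, 0, 0]
    - [0, 0, 0, -0.11, 0, 0, 0]
    - [0, 0, 0, -0.11, 0, 0, 0]
    - [0, 0, 0, -0.11, 0, 0, 0]
    - [0, 0, 0, -0.11, 0, 0, 0]
    - [0, 0, 0, -0.11, 0, 0, 0]

```text
clock: 4.53
tool_pos: [462.7, 284.8, 120.5]
ee_rot: [0.701, -0.09, 0.701, 0.09]
force: [-0.0, 0.0, -1.6]
finger_gap: 0.129
```

```bash
python3 go.py 560.9 -85.5 120 110.6
```

```text
t 4.53 pos [462.7 284.8 120.5] jaw 104.61 q [ 0.53  0.49  1.89 -0.    0.77 -1.3 ] gap 0.129 F [-0.   0.  -1.6] T [-0.   -0.    0.02]
 world d [  98.2 -370.3   -0.5]  tool shift now [   0.5 -383.1    1.6]  after turn [   0.5 -381.1  -38.4] rotvec [-1.045e-01  1.000e-04  1.000e-04]
```

>>> servo_tool:
  moves:
    - [0, 0, 0, -0.1045, 0, 0, 0]
    - [0, -0.0381, -0.0038, 0, 0, 0, 0]
    - [0, -0.0381, -0.0038, 0, 0, 0, 0]
    - [0, -0.0381, -0.0038, 0, 0, 0, 0]
    - [0, -0.0381, -0.0038, 0, 0, 0, 0]
    - [0, -0.0381, -0.0038, 0, 0, 0, 0]
    - [0, -0.0381, -0.0038, 0, 0, 0, 0]
    - [0, -0.0381, -0.0038, 0, 0, 0, 0]

```text
clock: 5.2
tool_pos: [530.4, 23.6, 120.4]
ee_rot: [0.696, -0.125, 0.696, 0.125]
force: [0.3, 0.6, -2.2]
finger_gap: 0.127
```

>>> servo_tool:
  moves:
    - [0, -0.0381, -0.0038, 0, 0, 0, 0]
    - [0, -0.0381, -0.0038, 0, 0, 0, 0]
    - [0, -0.0381, -0.0038, 0, 0, 0, 0]
    - [0.01, 0, 0, 0, 0, 0, 0]
    - [0.01, 0, 0, 0, 0, 0, 0]
    - [0, 0, 0, 0, 0, 0, 0]
    - [0, 0, 0, 0, 0, 0, 0]
    - [0, 0, 0, 0, 0, 0, 0]

```text
clock: 5.87
tool_pos: [558.8, -84.3, 100.1]
ee_rot: [0.696, -0.125, 0.696, 0.125]
force: [0.6, 0.2, -1.2]
finger_gap: 0.13
```

```bash
python3 go.py 560.9 -85.5 54 110.6; python3 - <<'E'
from plant import *
from h import *
o={n:snapshot(n) for n in("scene","top")}
V=[]
for n in o:
  for z in (36,58): V.append(rect(o[n],o[n]["color"],495,625,-150,-20,z,2.3).clip(0,255).astype(np.uint8)[:,:,::-1])
cv2.imwrite("pics/a3.png",np.vstack([np.hstack(V[:2]),np.hstack(V[2:])]))
E
```

```text
t 5.87 pos [558.8 -84.3 100.1] jaw 110.39 q [-0.17  0.54  1.85  0.    0.75 -2.1 ] gap 0.13 F [ 0.6  0.2 -1.2] T [-0.01 -0.   -0.02]
 world d [  2.1  -1.2 -46.1]  tool shift now [46.1 -1.9  1.6]  after turn [46.1 -1.9  1.5] rotvec [-0.0036 -0.0009 -0.0006]
```

View pics/a3.png

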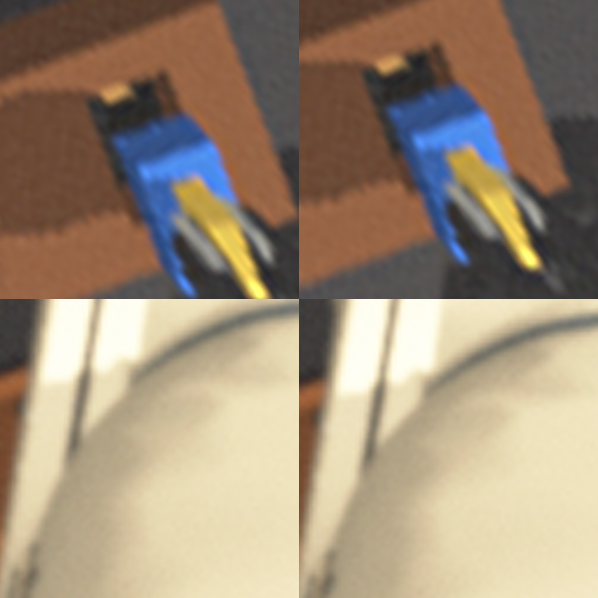

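The battery is hanging just short of the recess. I'll overlay the predicted outline to check how it sits in the grip.

```bash
cat > ov.py <<'E'
from plant import *
from h import *
def box(c,yaw,lx,ly,z0,z1):
    a=np.radians(yaw);ux=np.array([np.cos(a),np.sin(a)]);uy=np.array([-ux[1],ux[0]])
    P=[np.array([*(np.array(c)+sx*lx/2*ux+sy*ly/2*uy),z]) for z in(z0,z1) for sx,sy in((1,1),(1,-1),(-1,-1),(-1,1))]
    E=[(i,(i+1)%4) for i in range(4)]+[(4+i,4+(i+1)%4) for i in range(4)]+[(i,i+4) for i in range(4)]
    return P,E
def overlay(s,items,win,k,f):
    r0,r1,c0,c1=win
    v=cv2.resize(np.ascontiguousarray(s["color"][r0:r1,c0:c1,::-1]),None,fx=k,fy=k,interpolation=cv2.INTER_CUBIC)
    for (P,E),col in items:
        q=proj(s,np.array(P)); q=np.stack([(q[:,1]-c0+.5)*k-.5,(q[:,0]-r0+.5)*k-.5],1).round().astype(int)
        for a,b in E: cv2.line(v,tuple(map(int,q[a])),tuple(map(int,q[b])),col,1)
    cv2.imwrite(f,v)
E
python3 - <<'E'
from ov import *
s=snapshot("scene");st=read_state();x,y,z=st["tool_pos"]
u=z-41.1
it=[(box((x,y),20.4,56,34,u,u+22),(0,255,0)),(box((x,y),20.4,34,12,u+21,u+53),(255,0,255)),
(box((560.9,-85.5),20.6,60,38,14,36),(255,255,0)),(box((541.6,-34),20.6,100,210,0,36),(255,255,255))]
p=proj(s,[[x,y,60]])[0];print(p)
overlay(s,it,(int(p[0])-55,int(p[0])+45,int(p[1])-50,int(p[1])+80),6,"pics/a4.png")
E
```

```text
[227.22544803 231.55883564]
```

View pics/a4.png

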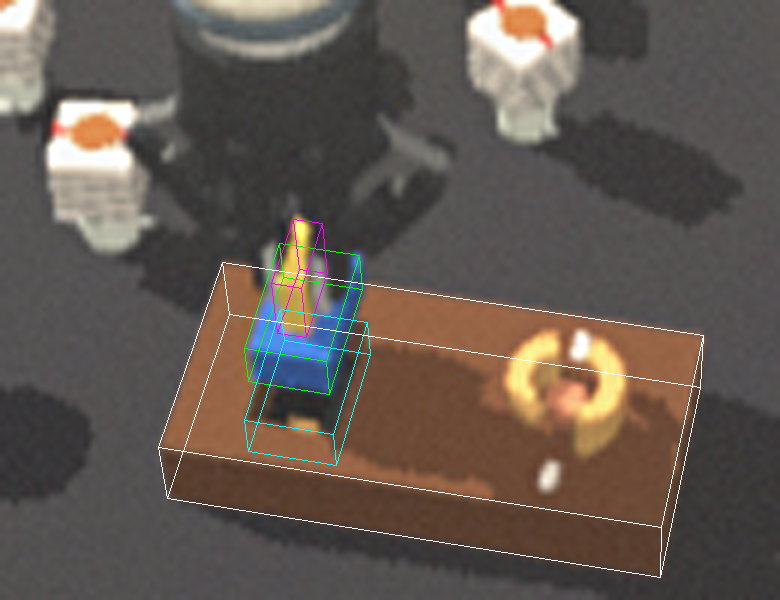

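>>> servo_tool:
  moves:
    - [0.006, -0.0019, 0.0015, -0.0036, 0, 0, 0]
    - [0.006, 0, 0, 0, 0, 0, 0]
    - [0.006, 0, 0, 0, 0, 0, 0]
    - [0.004, 0, 0, 0, 0, 0, 0]
    - [0.004, 0, 0, 0, 0, 0, 0]
    - [0.004, 0, 0, 0, 0, 0, 0]
    - [0, 0, 0, 0, 0, 0, 0]
    - [0, 0, 0, 0, 0, 0, 0]

```text
clock: 6.68
tool_pos: [561.2, -86.8, 70.0]
ee_rot: [0.696, -0.126, 0.696, 0.126]
force: [0.1, -0.2, -1.0]
finger_gap: 0.129
```

```bash
python3 go.py 560.9 -85.5 54 110.6
```

```text
t 6.68 pos [561.2 -86.8  70. ] jaw 110.5 q [-0.17  0.6   1.85  0.    0.7  -2.1 ] gap 0.129 F [ 0.1 -0.2 -1. ] T [ 0.   -0.03 -0.03]
 world d [ -0.3   1.3 -16. ]  tool shift now [16.   1.3  0.2]  after turn [16.   1.3  0.2] rotvec [-0.0017 -0.0006 -0.0004]
```

>>> servo_tool:
  moves:
    - [0.003, 0.0008, 0, 0, 0, 0, 0]
    - [0.003, 0, 0, 0, 0, 0, 0]
    - [0.003, 0, 0, 0, 0, 0, 0]
    - [0.003, 0, 0, 0, 0, 0, 0]
    - [0.002, 0, 0, 0, 0, 0, 0]
    - [0.001, 0, 0, 0, 0, 0, 0]
    - [0, 0, 0, 0, 0, 0, 0]
    - [0, 0, 0, 0, 0, 0, 0]

```text
clock: 7.35
tool_pos: [561.2, -86.1, 55.3]
ee_rot: [0.696, -0.126, 0.696, 0.126]
force: [0.5, -0.1, -1.2]
finger_gap: 0.125
```

```bash
python3 go.py 560.9 -85.5 54 110.6
```

```text
t 7.35 pos [561.2 -86.1  55.3] jaw 110.51 q [-0.17  0.62  1.85 -0.    0.67 -2.1 ] gap 0.125 F [ 0.5 -0.1 -1.2] T [ 0.    0.01 -0.02]
 world d [-0.3  0.6 -1.3]  tool shift now [ 1.3  0.6 -0.1]  after turn [ 1.3  0.6 -0.1] rotvec [-0.0016  0.0001  0.0001]
```

>>> servo_tool:
  moves:
    - [0.001, 0, 0, 0, 0, 0, 0]
    - [0.001, 0, 0, 0, 0, 0, 0]
    - [0.001, 0, 0, 0, 0, 0, 0]
    - [0, 0, 0, 0, 0, 0, 0]
    - [0, 0, 0, 0, 0, 0, 0]
    - [0, 0, 0, 0, 0, 0, 0]
    - [0, 0, 0, 0, 0, 0, 0]
    - [0, 0, 0, 0, 0, 0, 0]

```text
clock: 8.02
tool_pos: [561.2, -86.1, 55.0]
ee_rot: [0.696, -0.126, 0.696, 0.126]
force: [-9.2, -0.3, 29.6]
finger_gap: 0.126
```

```bash
python3 go.py 560.9 -85.5 54 110.6
```

```text
t 8.02 pos [561.2 -86.1  55. ] jaw 110.51 q [-0.17  0.62  1.85 -0.    0.67 -2.1 ] gap 0.126 F [-9.2 -0.3 29.6] T [0.3  1.46 0.03]
 world d [-0.3  0.6 -1. ]  tool shift now [ 1.   0.7 -0.1]  after turn [ 1.   0.7 -0.1] rotvec [-0.0016  0.0004  0.0003]
```

>>> servo_tool:
  moves:
    - [-0.001, 0, 0, 0, 0, 0, 0]
    - [-0.001, 0, 0, 0, 0, 0, 0]
    - [0, 0, 0, 0, 0, 0, 0.035]
    - [0, 0, 0, 0, 0, 0, 0.035]
    - [0, 0, 0, 0, 0, 0, 0.035]
    - [0, 0, 0, 0, 0, 0, 0.035]
    - [-0.03, 0, 0, 0, 0, 0, 0.035]
    - [-0.035, 0, 0, 0, 0, 0, 0.035]

```text
clock: 8.68
tool_pos: [559.0, -85.7, 117.3]
ee_rot: [0.694, -0.125, 0.698, 0.127]
force: [0.7, -0.5, 0.1]
finger_gap: 0.413
```

```bash
python3 go.py 479.2 -312.2 120 24
```

```text
t 8.68 pos [559.  -85.7 117.3] jaw 110.5 q [-0.17  0.52  1.84 -0.    0.79 -2.1 ] gap 0.413 F [ 0.7 -0.5  0.1] T [ 0.03 -0.    0.01]
 world d [ -79.8 -226.5    2.7]  tool shift now [  -2.4 -184.2 -154.1]  after turn [  -2.7 -165.   174.5] rotvec [ 1.5098 -0.007   0.0016]
```

>>> servo_tool:
  moves:
    - [-0.01, 0, 0, 0.12, 0, 0, 0.06]
    - [0, 0, 0, 0.12, 0, 0, 0.06]
    - [0, 0, 0, 0.12, 0, 0, 0.06]
    - [0, 0, 0, 0.12, 0, 0, 0.06]
    - [0, 0, 0, 0.12, 0, 0, 0.06]
    - [0, 0, 0, 0.12, 0, 0, 0.06]
    - [0, 0, 0, 0.12, 0, 0, 0.06]
    - [0, 0, 0, 0.12, 0, 0, 0.06]

```text
clock: 9.35
tool_pos: [561.0, -86.0, 129.0]
ee_rot: [0.675, 0.212, 0.675, -0.212]
force: [-0.0, 0.3, 0.8]
finger_gap: 0.701
```

```bash
python3 go.py 479.2 -312.2 120 24;  python3 - <<'E'
from ov import *
s=snapshot("scene")
it=[(box((560.9,-85.5),20.6,56,34,14,36),(0,255,0)),(box((560.9,-85.5),20.6,34,12,35,67),(255,0,255)),(box((541.6,-34),20.6,100,210,0,36),(255,255,255))]
p=proj(s,[[541,-34,36]])[0]
overlay(s,it,(int(p[0])-50,int(p[0])+40,int(p[1])-65,int(p[1])+65),6,"pics/a5.png")
E
```

```text
t 9.35 pos [561. -86. 129.] jaw 55.16 q [-0.17  0.5   1.83  0.    0.81 -1.14] gap 0.701 F [-0.   0.3  0.8] T [ 0.01 -0.05 -0.02]
 world d [ -81.8 -226.2   -9. ]  tool shift now [   9.1 -232.4   62. ]  after turn [   9.  -166.8  173.3] rotvec [ 5.439e-01 -3.000e-04  2.000e-04]
```

View pics/a5.png

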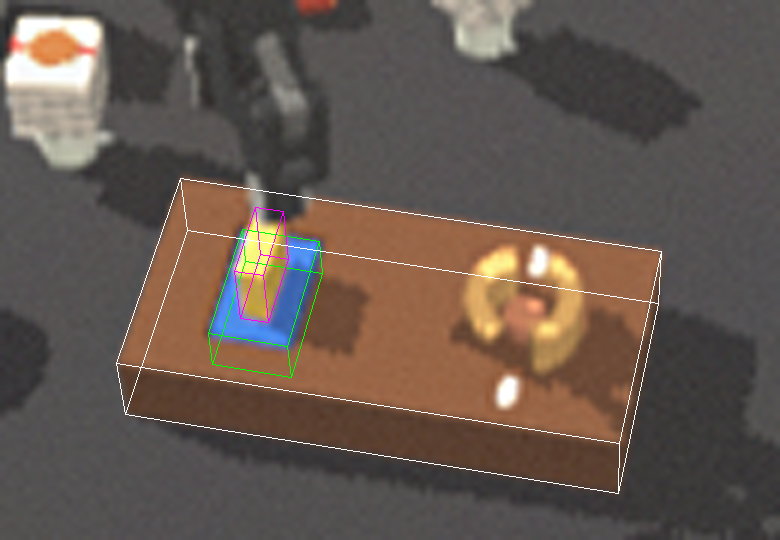

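The battery sits flush, with its blue top level with the wood. Next I'll go to the lamp.

>>> servo_tool:
  moves:
    - [0, 0, 0, 0.109, 0, 0, 0.06]
    - [0, 0, 0, 0.109, 0, 0, 0.06]
    - [0, 0, 0, 0.109, 0, 0, 0.06]
    - [0, 0, 0, 0.109, 0, 0, 0.06]
    - [0, 0, 0, 0.109, 0, 0, 0.06]
    - [0, -0.025, 0.026, 0, 0, 0, 0.06]
    - [0, -0.025, 0.026, 0, 0, 0, 0.06]
    - [0, -0.025, 0.026, 0, 0, 0, 0.06]

```text
clock: 10.07
tool_pos: [524.5, -188.5, 129.1]
ee_rot: [0.595, 0.382, 0.595, -0.382]
force: [1.7, -0.9, 0.2]
finger_gap: 0.702
```

>>> servo_tool:
  moves:
    - [0, -0.025, 0.026, 0, 0, 0, 0.06]
    - [0, -0.025, 0.026, 0, 0, 0, 0.06]
    - [0, -0.025, 0.026, 0, 0, 0, 0.06]
    - [0, -0.0168, 0.0173, 0, 0, 0, 0.06]
    - [0.01, 0, 0, 0, 0, 0, 0.06]
    - [0, 0, 0, 0, 0, 0, 0.06]
    - [0, 0, 0, 0, 0, 0, 0.06]
    - [0, 0, 0, 0, 0, 0, 0.06]

```text
clock: 10.73
tool_pos: [480.5, -311.4, 119.0]
ee_rot: [0.594, 0.383, 0.595, -0.383]
force: [-0.1, -0.1, 0.5]
finger_gap: 0.704
```

```bash
python3 go.py 479.2 -312.2 45 24; python3 - <<'E'
from ov import *
for n in ("scene","top"):
    s=snapshot(n)
    it=[(box((479.2,-312.2),24,36,36,28,66),(0,255,0))]
    p=proj(s,[[479,-312,50]])[0];r0=max(0,int(p[0])-45);c0=max(0,int(p[1])-45)
    overlay(s,it,(r0,r0+75,c0,c0+90),6,f"pics/a6{n}.png")
a=[cv2.imread(f"pics/a6{n}.png") for n in("scene","top")]
cv2.imwrite("pics/a6.png",cv2.resize(np.hstack(a),(800,int(800*450/1080))))
E
```

```text
t 10.73 pos [ 480.5 -311.4  119. ] jaw 24.39 q [-0.6   0.52  1.82  0.    0.8  -1.02] gap 0.704 F [-0.1 -0.1  0.5] T [-0.06 -0.01  0.01]
 world d [ -1.3  -0.8 -74. ]  tool shift now [74.  -1.4  0.2]  after turn [74.  -1.5  0.2] rotvec [ 0.0068 -0.001   0.0004]
```

View pics/a6.png

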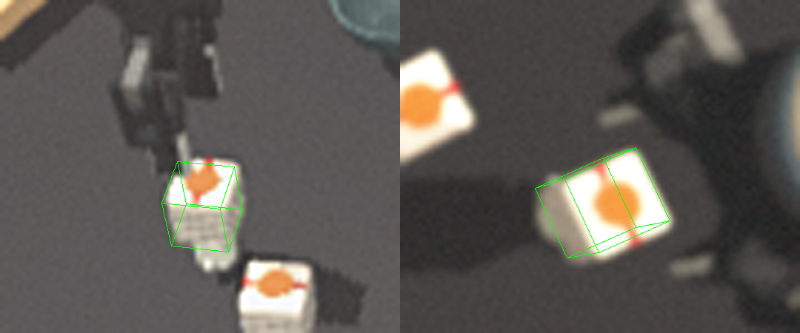

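>>> servo_tool:
  moves:
    - [0.012, -0.001, 0, 0, 0, 0, 0.06]
    - [0.015, 0, 0, 0, 0, 0, 0.06]
    - [0.016, 0, 0, 0, 0, 0, 0.06]
    - [0.016, 0, 0, 0, 0, 0, 0.06]
    - [0.015, 0, 0, 0, 0, 0, 0.06]
    - [0, 0, 0, 0, 0, 0, 0.06]
    - [0, 0, 0, 0, 0, 0, 0.03]
    - [0, 0, 0, 0, 0, 0, 0.02]
  newtons: 80

```text
clock: 11.5
tool_pos: [479.7, -312.8, 45.6]
ee_rot: [0.594, 0.383, 0.594, -0.384]
force: [0.9, 0.2, 1.5]
finger_gap: 0.431
```

>>> servo_tool:
  moves:
    - [0, 0, 0, 0, 0, 0, 0.02]
    - [0, 0, 0, 0, 0, 0, 0.02]
    - [0, 0, 0, 0, 0, 0, 0.02]
    - [0, 0, 0, 0, 0, 0, 0.02]
    - [0, 0, 0, 0, 0, 0, 0.02]
    - [0, 0, 0, 0, 0, 0, 0.02]
    - [0, 0, 0, 0, 0, 0, 0.02]
    - [0, 0, 0, 0, 0, 0, 0.02]

```text
clock: 12.17
tool_pos: [479.7, -313.2, 45.8]
ee_rot: [0.594, 0.384, 0.594, -0.384]
force: [0.3, 0.0, 6.2]
finger_gap: 0.412
```

```bash
python3 go.py 522.3 17.5 120 20.6; python3 - <<'E'
from ov import *
for n in ("scene","top"):
    s=snapshot(n)
    it=[(box((479.2,-312.2),24,36,36,28,66),(0,255,0))]
    p=proj(s,[[479,-312,50]])[0];r0=max(0,int(p[0])-45);c0=max(0,int(p[1])-45)
    overlay(s,it,(r0,r0+75,c0,c0+90),6,f"pics/a6{n}.png")
a=[cv2.imread(f"pics/a6{n}.png") for n in("scene","top")]
cv2.imwrite("pics/a7.png",cv2.resize(np.hstack(a),(800,int(800*450/1080))))
E
```

```text
t 12.17 pos [ 479.7 -313.2   45.8] jaw 24.28 q [-0.6   0.64  1.84  0.    0.66 -1.02] gap 0.412 F [0.3 0.  6.2] T [0.11 0.05 0.02]
 world d [ 42.6 330.7  74.2]  tool shift now [ -74.3  174.8 -283.9]  after turn [ -74.2  156.2 -294.6] rotvec [ 0.0642  0.0006 -0.0004]
```

View pics/a7.png

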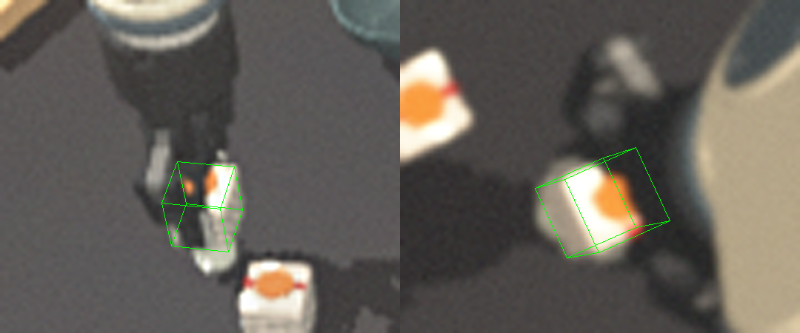

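>>> servo_tool:
  moves:
    - [-0.02, 0, 0, 0, 0, 0, 0.02]
    - [-0.035, 0, 0, 0, 0, 0, 0.02]
    - [-0.035, 0, 0, 0.0642, 0, 0, 0.02]
    - [0, 0.0174, -0.0327, 0, 0, 0, 0.02]
    - [0, 0.0174, -0.0327, 0, 0, 0, 0.02]
    - [0, 0.0174, -0.0327, 0, 0, 0, 0.02]
    - [0, 0.0174, -0.0327, 0, 0, 0, 0.02]
    - [0, 0.0174, -0.0327, 0, 0, 0, 0.02]

```text
clock: 12.93
tool_pos: [503.0, -127.8, 135.2]
ee_rot: [0.581, 0.403, 0.581, -0.403]
force: [1.2, 0.3, -2.5]
finger_gap: 0.408
```

>>> servo_tool:
  moves:
    - [0, 0.0174, -0.0327, 0, 0, 0, 0.02]
    - [0, 0.0174, -0.0327, 0, 0, 0, 0.02]
    - [0, 0.0174, -0.0327, 0, 0, 0, 0.02]
    - [0, 0.0174, -0.0327, 0, 0, 0, 0.02]
    - [0.01, 0, 0, 0, 0, 0, 0.02]
    - [0.01, 0, 0, 0, 0, 0, 0.02]
    - [0, 0, 0, 0, 0, 0, 0.02]
    - [0, 0, 0, 0, 0, 0, 0.02]

```text
clock: 13.6
tool_pos: [521.4, 16.7, 114.3]
ee_rot: [0.58, 0.402, 0.582, -0.403]
force: [0.2, 0.4, -1.2]
finger_gap: 0.409
```

```bash
python3 go.py 522.3 17.5 108 20.6; cat > lv.py <<'E'
import sys
from ov import *
s=snapshot("scene");st=read_state();x,y,z=st["tool_pos"];q=st["ee_rot"]
M=R.from_quat([q[1],q[2],q[3],q[0]]).as_matrix();ja=np.degrees(np.arctan2(M[1,1],M[0,1]))
u=z-45.8
def circ(c,r,z,n=40):
    t=np.linspace(0,2*np.pi,n,endpoint=False);return [np.array([c[0]+r*np.cos(a),c[1]+r*np.sin(a),z]) for a in t],[(i,(i+1)%n) for i in range(n)]
a=np.radians(ja);d=np.array([np.cos(a),np.sin(a),0]);c=np.array([x,y,u+8])
b=np.radians(20.6);e=np.array([np.cos(b),np.sin(b),0]);sk=np.array([522.3,17.5,57.5])
it=[(box((x,y),ja,36,36,u+28,u+66),(0,255,0)),(circ((x,y),13,u),(0,255,0)),(([c-20*d,c+20*d],[(0,1)]),(255,0,255)),
(circ(sk,24,57.5),(255,255,0)),(circ(sk,15,57.5),(255,255,0)),(([sk-24*e,sk+24*e],[(0,1)]),(0,0,255)),(box((541.6,-34),20.6,100,210,0,36),(255,255,255))]
p=proj(s,[[522,17,70]])[0]
overlay(s,it,(int(p[0])-50,int(p[0])+40,int(p[1])-55,int(p[1])+60),6.5,sys.argv[1])
E
python3 lv.py pics/a8.png
```

```text
t 13.6 pos [521.4  16.7 114.3] jaw 20.55 q [ 0.01  0.47  1.94 -0.    0.73 -0.35] gap 0.409 F [ 0.2  0.4 -1.2] T [ 0.03  0.01 -0.02]
 world d [ 0.9  0.8 -6.3]  tool shift now [ 6.3  1.1 -0.4]  after turn [ 6.3  1.1 -0.4] rotvec [-0.0009 -0.0007  0.0025]
```

View pics/a8.png

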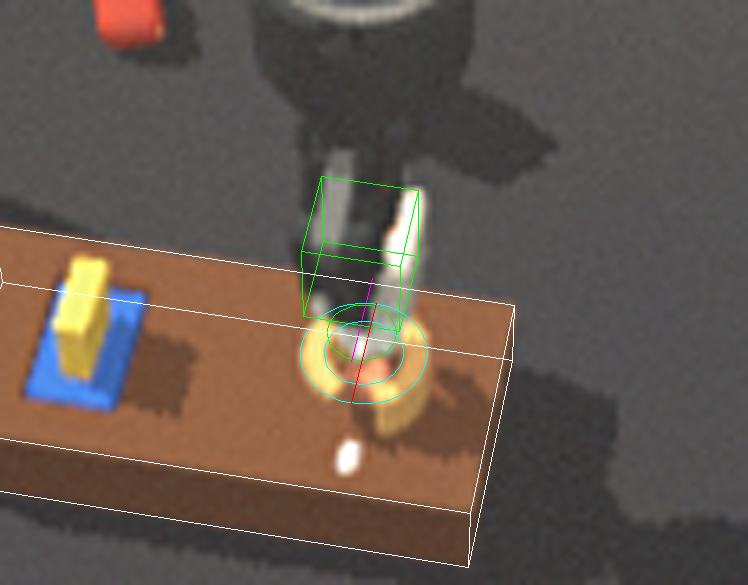

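>>> servo_tool:
  moves:
    - [0.003, 0.0011, 0.0006, 0, 0, 0, 0.02]
    - [0.003, 0, 0, 0, 0, 0, 0.02]
    - [0.003, 0, 0, 0, 0, 0, 0.02]
    - [0.003, 0, 0, 0, 0, 0, 0.02]
    - [0.002, 0, 0, 0, 0, 0, 0.02]
    - [0.001, 0, 0, 0, 0, 0, 0.02]
    - [0, 0, 0, 0, 0, 0, 0.02]
    - [0, 0, 0, 0, 0, 0, 0.02]

```text
clock: 14.32
tool_pos: [523.7, 17.4, 100.3]
ee_rot: [0.581, 0.403, 0.581, -0.403]
force: [-0.1, -0.1, -0.8]
finger_gap: 0.408
```

```bash
python3 go.py 522.7 16.5 81.8 20.6; python3 lv.py pics/a9.png
```

```text
t 14.32 pos [523.7  17.4 100.3] jaw 20.6 q [ 0.01  0.5   1.94  0.    0.7  -0.35] gap 0.408 F [-0.1 -0.1 -0.8] T [-0.05 -0.05 -0.03]
 world d [ -1.   -0.9 -18.5]  tool shift now [18.5 -1.3  0.5]  after turn [18.5 -1.3  0.5] rotvec [ 0.     -0.      0.0001]
```

View pics/a9.png

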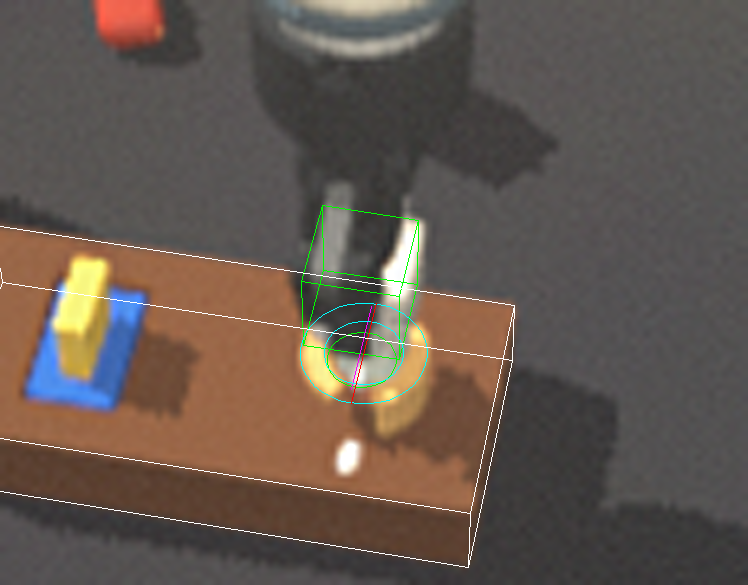

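>>> servo_tool:
  moves:
    - [0.001, -0.001, 0.0004, 0, 0, 0, 0.02]
    - [0.002, 0, 0, 0, 0, 0, 0.02]
    - [0.002, 0, 0, 0, 0, 0, 0.02]
    - [0.002, 0, 0, 0, 0, 0, 0.02]
    - [0, 0, 0, 0, 0, 0, 0.02]
    - [0, 0, 0, 0, 0, 0, 0.02]
    - [0, 0, 0, 0, 0, 0, 0.02]
    - [0, 0, 0, 0, 0, 0, 0.02]

```text
clock: 15.03
tool_pos: [523.0, 16.7, 93.4]
ee_rot: [0.581, 0.403, 0.581, -0.403]
force: [0.6, -0.4, -2.0]
finger_gap: 0.408
```

```bash
python3 go.py 522.7 16.5 81.8 20.6
```

```text
t 15.03 pos [523.   16.7  93.4] jaw 20.6 q [ 0.01  0.51  1.94 -0.    0.69 -0.35] gap 0.408 F [ 0.6 -0.4 -2. ] T [0.01 0.   0.01]
 world d [ -0.3  -0.2 -11.6]  tool shift now [11.6 -0.3  0.1]  after turn [11.6 -0.3  0.1] rotvec [-0.      0.     -0.0001]
```

Now at a TCP height of 93.4 mm with no contact, so the pins are below the collar top and inside the slots. Pressing against the spring now.

>>> servo_tool:
  moves:
    - [0.002, 0, 0, 0, 0, 0, 0.02]
    - [0.002, 0, 0, 0, 0, 0, 0.02]
    - [0.002, 0, 0, 0, 0, 0, 0.02]
    - [0.002, 0, 0, 0, 0, 0, 0.02]
    - [0.001, 0, 0, 0, 0, 0, 0.02]
    - [0.001, 0, 0, 0, 0, 0, 0.02]
    - [0, 0, 0, 0, 0, 0, 0.02]
    - [0, 0, 0, 0, 0, 0, 0.02]
  newtons: 110

```text
clock: 15.7
tool_pos: [523.3, 16.7, 83.9]
ee_rot: [0.582, 0.403, 0.581, -0.402]
force: [-2.8, 0.4, 9.6]
finger_gap: 0.407
```

```bash
python3 go.py 522.7 16.5 81.8 20.6
```

```text
t 15.7 pos [523.3  16.7  83.9] jaw 20.6 q [ 0.01  0.53  1.95 -0.    0.67 -0.35] gap 0.407 F [-2.8  0.4  9.6] T [-0.04  0.33  0.01]
 world d [-0.6 -0.2 -2.1]  tool shift now [ 2.1 -0.6 -0. ]  after turn [ 2.1 -0.6 -0. ] rotvec [-0.      0.0003 -0.0007]
```

>>> servo_tool:
  moves:
    - [0.001, 0, 0, 0, 0, 0, 0.02]
    - [0.001, 0, 0, 0, 0, 0, 0.02]
    - [0.001, 0, 0, 0, 0, 0, 0.02]
    - [0.0005, 0, 0, 0, 0, 0, 0.02]
    - [0, 0, 0, 0, 0, 0, 0.02]
    - [0, 0, 0, 0, 0, 0, 0.02]
    - [0, 0, 0, 0, 0, 0, 0.02]
    - [0, 0, 0, 0, 0, 0, 0.02]

```text
clock: 16.37
tool_pos: [523.3, 16.6, 81.8]
ee_rot: [0.582, 0.403, 0.581, -0.402]
force: [-5.8, -0.9, 26.3]
finger_gap: 0.405
```

```bash
python3 go.py 522.7 16.5 81.8 20.6
```

```text
t 16.37 pos [523.3  16.6  81.8] jaw 20.6 q [ 0.01  0.53  1.95 -0.    0.66 -0.35] gap 0.405 F [-5.8 -0.9 26.3] T [-0.11  1.25  0.01]
 world d [-0.6 -0.1  0. ]  tool shift now [-0.  -0.6 -0.1]  after turn [-0.  -0.6 -0.1] rotvec [ 0.      0.0004 -0.0009]
```

>>> servo_tool:
  moves:
    - [0, -0.0001, 0, 0.06, 0, 0, 0.02]
    - [0, -0.0001, 0, 0.1, 0, 0, 0.02]
    - [0, -0.0001, 0, 0.1, 0, 0, 0.02]
    - [0, -0.0001, 0, 0.1, 0, 0, 0.02]
    - [0, -0.0001, 0, 0.1, 0, 0, 0.02]
    - [0, -0.0001, 0, 0.1, 0, 0, 0.02]
    - [0, 0, 0, 0.04, 0, 0, 0.02]
    - [0, 0, 0, 0, 0, 0, 0.02]

```text
clock: 17.03
tool_pos: [524.5, 16.6, 81.8]
ee_rot: [0.437, 0.558, 0.435, -0.556]
force: [-1.5, -0.5, 19.1]
finger_gap: 0.405
```

```bash
python3 go.py 522.7 16.5 81.8 -59.4
```

```text
t 17.03 pos [524.5  16.6  81.8] jaw -13.91 q [ 0.01  0.53  1.95 -0.    0.66  0.25] gap 0.405 F [-1.5 -0.5 19.1] T [-0.12  0.18 -0.04]
 world d [-1.8 -0.1  0. ]  tool shift now [-0.  -1.8  0.5]  after turn [-0.  -0.9  1.6] rotvec [ 0.794  -0.0029 -0.004 ]
```

>>> servo_tool:
  moves:
    - [0.0005, -0.0003, 0, 0.08, 0, 0, 0.02]
    - [0, -0.0002, 0, 0.1, 0, 0, 0.02]
    - [0, -0.0002, 0, 0.1, 0, 0, 0.02]
    - [0, -0.0001, 0, 0.1, 0, 0, 0.02]
    - [0, -0.0001, 0, 0.1, 0, 0, 0.02]
    - [0, -0.0001, 0, 0.1, 0, 0, 0.02]
    - [0, 0, 0, 0.06, 0, 0, 0.02]
    - [0, 0, 0, 0, 0, 0, 0.02]

```text
clock: 17.7
tool_pos: [523.7, 16.7, 81.8]
ee_rot: [0.239, 0.667, 0.238, -0.664]
force: [-2.4, -2.0, 25.3]
finger_gap: 0.407
```

```bash
python3 go.py 522.7 16.5 81.8 -59.4
```

```text
t 17.7 pos [523.7  16.7  81.8] jaw -50.61 q [ 0.01  0.53  1.95 -0.    0.66  0.89] gap 0.407 F [-2.4 -2.  25.3] T [-0.63  0.46 -0.06]
 world d [-1.  -0.2  0. ]  tool shift now [-0.  -0.5  0.9]  after turn [-0.  -0.4  1. ] rotvec [ 0.1534 -0.0038 -0.0033]
```

>>> servo_tool:
  moves:
    - [0, 0, 0, 0.04, 0, 0, 0.02]
    - [0, 0, 0, 0.04, 0, 0, 0.02]
    - [0, 0, 0, 0.04, 0, 0, 0.02]
    - [0, 0, 0, 0.04, 0, 0, 0.02]
    - [0, 0, 0, 0, 0, 0, 0.02]
    - [0, 0, 0, 0, 0, 0, 0.02]
    - [0, 0, 0, 0, 0, 0, 0.02]
    - [0, 0, 0, 0, 0, 0, 0.02]

```text
clock: 18.37
tool_pos: [522.5, 16.3, 81.7]
ee_rot: [0.186, 0.683, 0.185, -0.682]
force: [-6.5, -4.8, 30.0]
finger_gap: 0.407
```

```bash
python3 go.py 522.7 16.5 81.8 -59.4
```

```text
t 18.37 pos [522.5  16.3  81.7] jaw -59.53 q [ 0.01  0.53  1.95 -0.    0.66  1.05] gap 0.407 F [-6.5 -4.8 30. ] T [-1.08  1.16  0.32]
 world d [0.2 0.2 0.1]  tool shift now [-0.1 -0.1 -0.3]  after turn [-0.1 -0.1 -0.3] rotvec [-0.0023 -0.0015 -0.0023]
```

>>> servo_tool:
  moves:
    - [0, 0, 0, 0.02, 0, 0, 0.02]
    - [0, 0, 0, 0.02, 0, 0, 0.02]
    - [0, 0, 0, 0, 0, 0, 0.02]
    - [0, 0, 0, 0, 0, 0, 0.02]
    - [0, 0, 0, 0, 0, 0, 0.02]
    - [0, 0, 0, 0, 0, 0, 0.02]
    - [0, 0, 0, 0, 0, 0, 0.02]
    - [0, 0, 0, 0, 0, 0, 0.02]

```text
clock: 19.03
tool_pos: [522.0, 16.2, 81.7]
ee_rot: [0.173, 0.686, 0.172, -0.685]
force: [-7.6, -5.8, 30.9]
finger_gap: 0.408
```

```bash
python3 go.py 522.7 16.5 81.8 -59.4; python3 - <<'E'
from plant import *
import cv2
for n,w in(("scene",(150,290,180,330)),("top",(130,270,210,360))):
    s=snapshot(n);cv2.imwrite(f"pics/f_{n}.png",cv2.resize(s["color"][w[0]:w[1],w[2]:w[3],::-1],None,fx=4,fy=4,interpolation=cv2.INTER_CUBIC))
s=snapshot("scene");cv2.imwrite("pics/f_all.png",s["color"][:,:,::-1])
E
```

```text
t 19.03 pos [522.   16.2  81.7] jaw -61.78 q [ 0.01  0.53  1.95 -0.    0.66  1.09] gap 0.408 F [-7.6 -5.8 30.9] T [-1.27  1.42  0.53]
 world d [0.7 0.3 0.1]  tool shift now [-0.1  0.1 -0.8]  after turn [-0.1  0.1 -0.8] rotvec [-0.0416 -0.0005 -0.0021]
```

View pics/f_scene.png

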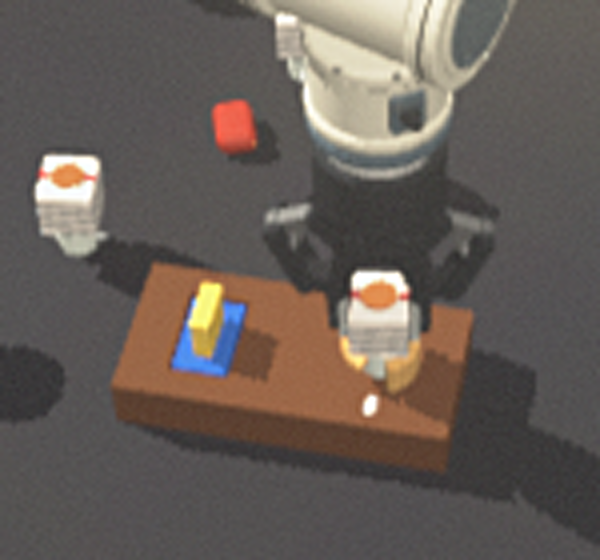

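View pics/f_all.png

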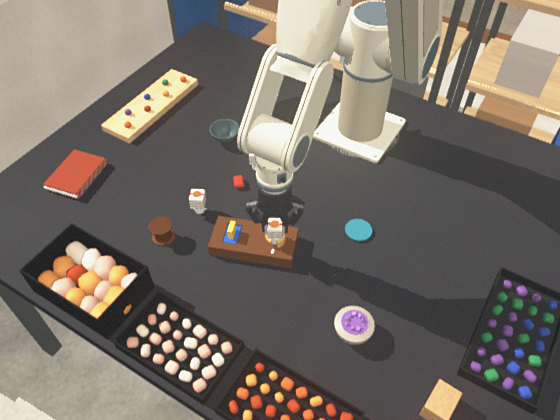

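The red marks are at about -58.5°, roughly 80° clockwise of the slots. The reaction torque keeps rising (0.32 to 0.53 N m), so the pins are against the stop. TCP height is still 81.7 mm, which is fully down, with 31 N of push.

```bash
python3 - <<'E'
from plant import *
s=read_state();print(s["clock"],s["tool_pos"],s["force"],s["torque"]);print(sign_off())
E
```

```text
19.1833 [522.02087095  16.18139031  81.73421119] [-8.13295544 -5.27303991 30.4995918 ] [-1.23279685  1.39340505  0.50070689]
the job is handed in; nothing more can be done
None
```

The display light is assembled and the job is handed in at about 19 s of the 58 s allowed. The arm is still gripping the lamp, holding it fully down and turned to the stop.

- **Battery:** I pressed it into the recess with about 30 N. The scene picture taken after release shows the blue top level with the wood.
- **Lamp:** I took the one farthest to the robot's right and put its pins into the slots. I pushed it down against the spring to the socket floor and twisted it clockwise.
- **Last checks:**
  - **Height:** the TCP reads 81.7 mm; I expected 81.8 mm with the lamp fully down.
  - **Push:** about 30 N downward.
  - **Twist:** the gripper had turned about 82°. The reaction torque rose to about 0.5 N m, which points to the pins being against the stop. The red marks in the picture show about 79°, good to a few degrees.
- **Other goods:** the final scene picture shows none of them moved or knocked over, though the arm hides two of the spare lamps there.

No check failed. The weakest points are a 5–8 N sideways force and slight bending load while holding, and that I saved the last top-camera picture but did not look at it.

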